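# Push a panel home in the glue-up jig

### The job

Push the dark wooden panel along the plywood jig board into the jig's corner, so that its far long edge lies flush against the long back fence and its left end lies flush against the short end stop. Only push it with the fingers: never lift or tip it off the board, and do not disturb the glue bottle, the spring clamp or the marker beside the jig.

Things in the scene. Friction and masses are not known exactly. Their poses are not given: they have to be found in the camera images.
- jig: Fixed glue-up jig: pale plywood base 240 (x) x 340 (y) x 9 mm, with two pale strips, 20 mm wide, standing 24 mm above the base: long back fence at the far (+x) edge, short end stop at the left (+y) edge; near and right sides open. Origin: centre of the underside, on the bench; z up. Inner faces: fence at x = +100 mm, stop at y = +150 mm (jig frame). Yaw within 0.25 rad of the world's.
- jig_corner (a point): Point on the base's top face (9 mm above the bench) where the planes of the two inner faces meet; axes as the jig. A small relief is left open here: the fence begins 14 mm from the corner, the end stop 26 mm from it.
- panel: Loose dark hardwood panel 110 (x) x 180 (y) x 20 mm, about 0.3 kg, pale triangle on top pointing to its far (+x) long edge. Lies flat on the jig's base, turned up to 0.25 rad from the jig, 30 to 80 mm short of its place. Origin: centre of its underside; z up. In place, its centre is 55 mm in -x and 90 mm in -y (jig axes) from jig_corner. Slides with wood friction, a few N.
- panel_far_left (a point): The panel's lower corner that belongs at jig_corner (panel frame +55, +90, 0 mm).
- panel_far_right (a point): The other lower corner of the panel's far long edge (panel frame +55, -90, 0 mm).
- panel_near_left (a point): The other lower corner of the panel's left end (panel frame -55, +90, 0 mm).
- glue_bottle: Bystander: upright amber glue bottle with a red cap, 58 mm across, 164 mm high, on the bench left of the jig. Origin at the centre of its base.
- clamp: Bystander: metal spring clamp with orange grips, 85 x 137 x 18 mm, lying on the bench left of the jig, nearer the robot than the bottle. Origin at the centre of its underside.
- marker: Bystander: white marker with a red cap, 135 mm long, 17 mm thick, lying on the bench right of the jig, pointing away from the robot. Origin at the centre of its underside.

How it is judged:
By the outcome, as a careful person would: the job done as asked, in the order asked, and still so for the second after the job is handed in, with the robot touching nothing.
It also fails if it takes over 40 s, if anything falls off the work surface, if the arm or the gripper's body presses on something with over 40 N, if the wrist force passes 120 N, or if a joint passes its speed limit or range.

### The arm

A 6-joint arm with a two-finger parallel gripper is mounted at the origin on a cart in front of the work surface, level with it; the furniture and walls round the work are solid. World frame = base frame: x ahead of the robot, y to its left, z up, the work surface at z = 0. Lengths are in m, angles in rad, forces in N, time in s.
With the tool pointing down it reaches from about 0.35 to 0.775 m from the base axis. Payload 5.5 kg.
Tool frame: the origin (TCP) lies on the centre line of the jaws, within the pads' length; the fingertips stand 14 mm ahead of it and the grasp point (between the pads) lies 5 mm behind it; z points along the fingers, y is the line along which they close (so a half turn about z gives the same grasp; the last joint's range is limited). The gripper opens to 85 mm and grips with 20 to 120 N. Pads are 22 mm wide; open, the fingers measure 114 mm over their backs; the gripper's body (76 mm by 85 mm) begins 54 mm behind the grasp point. The pads swing forward as they close: fully open they stand 13 mm farther back than shut.
Start: joints at [1.109, 0.313, 0.046, 1.304, 0, 1.431], TCP at [0.182, 0.546, 0.245] pointing down, gripper open.
Joint ranges: [-2.76, 2.76], [-0.86, 1.69], [-1.03, 1.26], [-2.2, 2.34], [-1.47, 1.5], [-3.14, 3.14]. Speed limits (rad/s): [2.57, 2.57, 3.14, 3.14, 3.14, 3.14].

### API

Orientations are given as a unit quaternion [x, y, z, w].
In Python, from rig import r gives the robot as it stands.
- The arm moves only by the shell command python3 -m inch 'ROWS'. ROWS is JSON, a list that holds one entry, the list of rows, each a list of 7 numbers: the opening, from 0 (shut) to 1 (fully open), then the shift along the tool's x, y, z in mm, then the turn, a rotation vector about the tool's x, y, z in rad. In form: [[[jaw, dx, dy, dz, ax, ay, az], ...]]. A call has 1 to 20 rows; each row shifts and turns the commanded pose from where the row before left it, along the tool's axes as they then stand; what a row does not reach is not made up. A row lasts 1/10 s, in which the tool goes at most 50 mm and 8.59 degrees, less where a joint would pass 70% of its speed; a pose out of reach is approached as far as the arm can. A call with a gripper value outside its range is refused whole. The fingers move at their own pace and stop on an object; the grip force is fixed at half the most. Time passes only in rows, so rows that do not move let the fingers close. It gives the time, the measured TCP pose, the force, the opening and the grip force at its end, in the units of the state.
- r.state(): the state, without advancing time (a new reading comes with each control period).
- r.snapshot(name): name is "scene" or "top" or "wrist"; returns the picture (480x640x3 uint8, red, green, blue); there is no depth.
- r.calibration(name): a dict with "K" (3x3 intrinsics, pixels), "k1" (the pictures are not rectified: a ray, as slopes to the right and down, at radius r is drawn at 1 + k1 r^2 times it, then the intrinsics apply), "world_from_camera" (4x4, takes a point from camera to world coordinates). Camera axes: x right, y up, looking along -z (the intrinsics and any distortion apply to the point x, -y, -z); pixel columns grow to the right and rows downward; lengths in m; the calibration is good to about 2 mm. A picture is of the moment at which its call begins: read the wrist's pose just before it. calibration takes no time and is no camera call; for the wrist camera it gives the pose at the moment of the call.
- r.finish_job(): hands the job in; it is judged then, once.
The state is a dict: "time": time; "q": joint angles; "joint_vel": joint speeds; "joint_efforts": joint torques, N m; "tool_pos": TCP position; "tcp_rot": TCP orientation; "contact_force": force on the tool from outside, world axes, zero at the start; "ft_torque": the same for the moment, N m; "gripper_width": finger opening in m; "grasp_force": force on a finger pad.
Only numpy, scipy, OpenCV 4.12 (cv2) and the standard library are available. Lean on these libraries where they do the work, as an engineer would, in place of code of your own. Each camera call takes 0.05 s, during which the arm holds its last target. There are 200 camera calls.

## Working session

There is one attempt and no reset: what is moved stays moved. The work goes in short steps, Python scripts to look and compute and a shell command to move; the robot and the scene stay as the last step left them, time stands still between calls to the robot, and variables do not carry over. Pictures are saved under pics/ and viewed, at most 10 in all, crops included, and the job is handed in when it is done.

```bash
mkdir -p pics; ls
python3 - <<'E'
from rig import r
import cv2
for n in("top","scene"):
    cv2.imwrite(f"pics/{n}0.png",r.snapshot(n)[:,:,::-1])
    c=r.calibration(n);print(n,c)
s=r.state();print(s)
E
```

```text
pics
top {'K': array([[445.86268342,   0.        , 318.87153503],
       [  0.        , 445.86268342, 238.99582568],
       [  0.        ,   0.        ,   1.        ]]), 'k1': -0.08793813165510646, 'world_from_camera': array([[ 2.04995712e-02,  9.81378052e-01, -1.90989232e-01,
         4.16742648e-01],
       [-9.99780794e-01,  2.09354877e-02,  2.64677199e-04,
         4.37116015e-03],
       [ 4.25820110e-03,  1.90941940e-01,  9.81592096e-01,
         9.18394348e-01],
       [ 0.00000000e+00,  0.00000000e+00,  0.00000000e+00,
         1.00000000e+00]])}
scene {'K': array([[506.17432059,   0.        , 312.71857069],
       [  0.        , 506.17432059, 250.56493747],
       [  0.        ,   0.        ,   1.        ]]), 'k1': -0.14592929339133034, 'world_from_camera': array([[ 0.65479749,  0.42778167, -0.62309156, -0.00904087],
       [-0.75577735,  0.36362793, -0.54458731, -0.48290963],
       [-0.00639098,  0.82751289,  0.56141035,  0.5800129 ],
       [ 0.        ,  0.        ,  0.        ,  1.        ]])}
{'time': 0.1, 'q': array([1.10939912e+00, 3.13944650e-01, 4.50952821e-02, 1.30358774e+00,
       1.72498736e-06, 1.43119700e+00]), 'joint_vel': array([ 0.00154726, -0.0011474 ,  0.00310699,  0.00051834, -0.00160432,
        0.00083294]), 'joint_efforts': array([ 2.22196373e-03, -4.81723559e+01,  2.99245155e+01,  1.26722440e-02,
       -1.36319691e-04,  7.27840870e-06]), 'tool_pos': array([0.18167373, 0.54509667, 0.24448811]), 'tcp_rot': array([ 1.60205548e-01,  9.87083335e-01, -7.83373648e-04, -2.43656567e-04]), 'contact_force': array([ 0.30807213,  0.22613989, -0.03025137]), 'ft_torque': array([ 0.00378501, -0.0081571 ,  0.00929823]), 'grasp_force': 0.0, 'gripper_width': 0.08530402280044186}
```

View pics/top0.png

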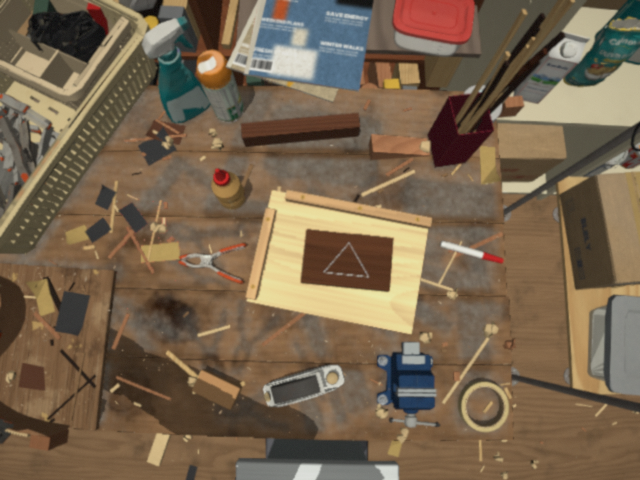

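View pics/scene0.png

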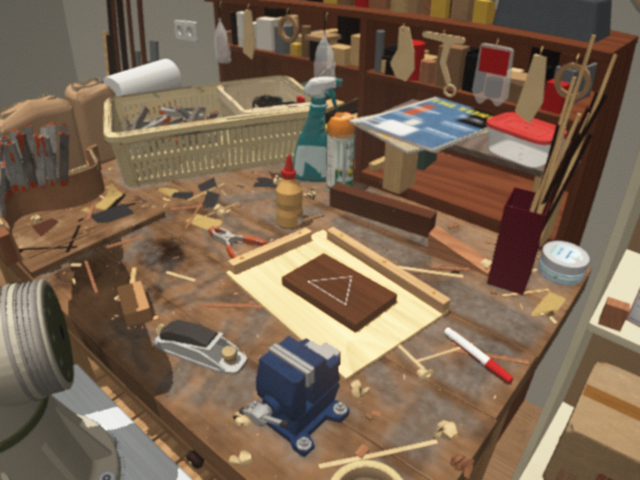

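The top view shows the jig at about (250-430, 190-333), the panel at (302-393, 230-291) with its triangle pointing up, the bottle at (228,187), the clamp at (213,260), the marker at (472,252), and a blue vise near (408,385). I'll enlarge that area.

Run:
```python
import cv2
a=cv2.imread("pics/top0.png")
cv2.imwrite("pics/top0c.png",cv2.resize(a[185:335,240:440],None,fx=4,fy=4,interpolation=cv2.INTER_CUBIC))
b=cv2.imread("pics/scene0.png")
cv2.imwrite("pics/scene0c.png",cv2.resize(b[225:380,225:455],None,fx=3.4,fy=3.4,interpolation=cv2.INTER_CUBIC))
```

```text
(no output)
```

View pics/top0c.png

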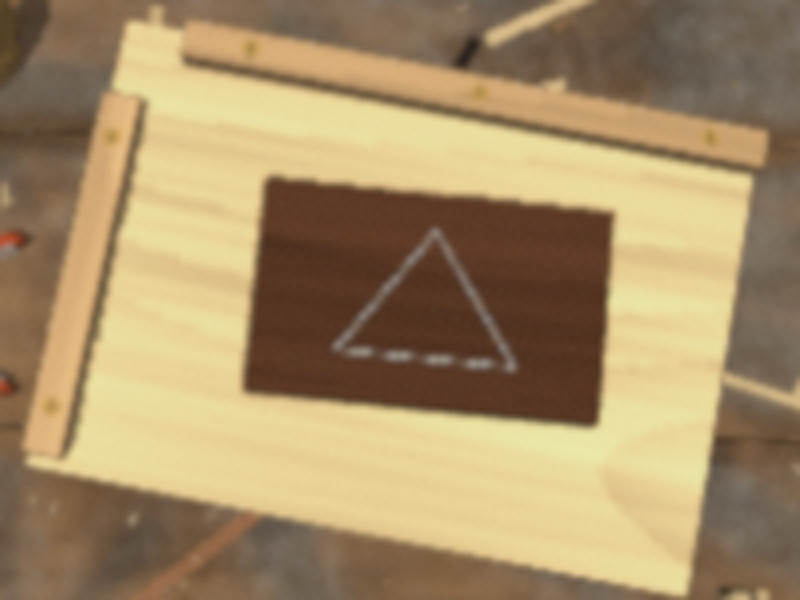

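View pics/scene0c.png

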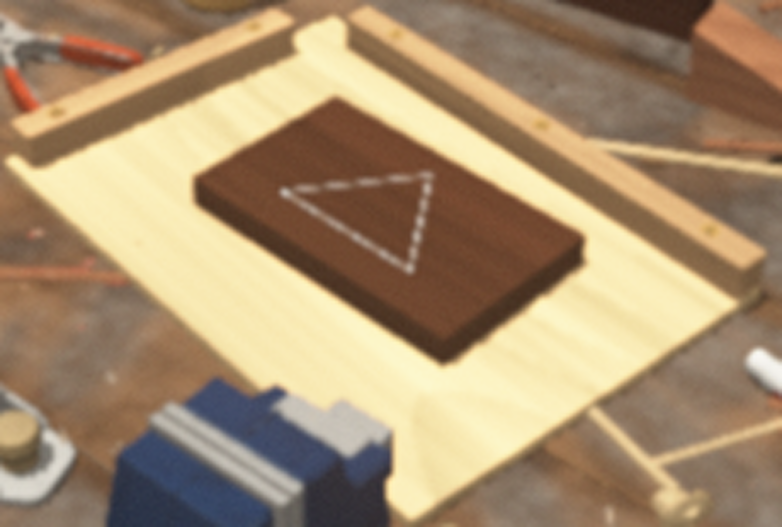

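Top crop, panel top corners: FL (265,178), FR (613,212), NR (597,425), NL (243,391). Jig base corners: FL (128,22), NL (28,462), NR (688,595). In the scene crop the panel top is at FL (336,97), FR (585,238), NR (443,345), NL (195,182), and the base corners are NL (8,158) and NR (408,521). Next I'll triangulate the panel corners.

```bash
cat > h.py <<'E'
import numpy as np
from rig import r
def ray(c,px):
    u=(px[0]-c["K"][0,2])/c["K"][0,0]; v=(px[1]-c["K"][1,2])/c["K"][1,1]
    d=np.array([u,v]); s=d.copy()
    for _ in range(20): s=d/(1+c["k1"]*(s@s))
    T=c["world_from_camera"]; return T[:3,3],T[:3,:3]@np.array([s[0],-s[1],-1])
def onz(c,px,z):
    o,d=ray(c,px); return o+d*(z-o[2])/d[2]
def tri(c1,p1,c2,p2):
    o1,d1=ray(c1,p1);o2,d2=ray(c2,p2)
    t=np.linalg.lstsq(np.c_[d1,-d2],o2-o1,rcond=None)[0]
    a=o1+t[0]*d1;b=o2+t[1]*d2; return (a+b)/2,np.linalg.norm(a-b)
def rect(pts,loc):  # 2D rigid fit: yaw, t, residual
    P=np.array(pts)[:,:2];L=np.array(loc,float);pc,lc=P.mean(0),L.mean(0)
    A=(P-pc);B=(L-lc);th=np.arctan2((B[:,0]*A[:,1]-B[:,1]*A[:,0]).sum(),(A*B).sum())
    R=np.array([[np.cos(th),-np.sin(th)],[np.sin(th),np.cos(th)]]);t=pc-R@lc
    return th,R,t,np.abs(A-B@R.T).max()
E
python3 - <<'E'
from h import *
np.set_printoptions(precision=4,suppress=True)
ct,cs=r.calibration("top"),r.calibration("scene")
T=lambda p:(p[0]/4+240-.4,p[1]/4+185-.4); S=lambda p:(p[0]/3.4+225-.35,p[1]/3.4+225-.35)
pt=[(265,178),(613,212),(597,425),(243,391)];ps=[(336,97),(585,238),(443,345),(195,182)]
for a,b in zip(pt,ps): print(tri(ct,T(a),cs,S(b)))
loc=[(.055,.09),(.055,-.09),(-.055,-.09),(-.055,.09)]
th,R,t,e=rect([onz(ct,T(p),.029) for p in pt],loc);print("panel top",th,t,e)
th,R,t,e=rect([onz(cs,S(p),.029) for p in ps],loc);print("panel scene",th,t,e)
jl=[(.12,.17),(-.12,.17),(-.12,-.17)]
for n,P in(("top",[onz(ct,T(p),.009) for p in[(128,22),(28,462),(688,595)]]),):
    jt,JR,j,e=rect(P,jl);print("jig",n,jt,j,e)
P=[onz(cs,S(p),.009) for p in[(8,158),(408,521)]];print("jig scene",rect(P,jl[1:]))
print("base NL tri",tri(ct,T((28,462)),cs,S((8,158))))
print("fence line top z9", [JR.T@(onz(ct,T(p),.009)[:2]-j) for p in [(190,67),(752,172)]], "stop",[JR.T@(onz(ct,T(p),.033)[:2]-j) for p in[(145,100),(68,455)]])
print("corner",j+JR@[.1,.15],"goal",j+JR@[.045,.06])
th,R,t,e=rect([onz(ct,T(p),.029) for p in pt],loc)
print("panel in jig",JR.T@(t-j),th-jt)
for n,p in dict(vise1=(378,352),vise2=(436,407),vj=(411,345)).items(): print(n,onz(ct,p,.08))
print("clamp",onz(ct,(246,246),.01),onz(ct,(242,280),.01),"marker",onz(ct,(443,243),.01),"bottle",onz(ct,(228,200),.0))
E
```

```text
(array([0.6102, 0.031 , 0.028 ]), np.float64(0.0003613502413470545))
(array([ 0.5959, -0.1466,  0.0275]), np.float64(0.0007584340563237039))
(array([ 0.4875, -0.138 ,  0.0253]), np.float64(0.0005317325130515182))
(array([0.5017, 0.0388, 0.0263]), np.float64(0.0016909740243900473))
panel top -0.07753490595120008 [ 0.5485 -0.0535] 0.0013256041958022852
panel scene -0.07996668897206857 [ 0.5468 -0.0554] 0.002906182765482934
jig top -0.1737278823896281 [ 0.5516 -0.0399] 0.0016913365428883331
jig scene (np.float64(-0.18868668470842198), array([[ 0.9823,  0.1876],
       [-0.1876,  0.9823]]), array([ 0.552 , -0.0396]), np.float64(1.7263932621913725e-05))
base NL tri (array([0.4642, 0.1478, 0.011 ]), np.float64(0.0004094934023590897))
fence line top z9 [array([0.1004, 0.1321]), array([ 0.1021, -0.1689])] stop [array([0.0724, 0.1482]), array([-0.1119,  0.1475])]
corner [0.676  0.0906] goal [0.6063 0.0115]
panel in jig [-0.0007 -0.0139] 0.09619297643842803
vise1 [ 0.3705 -0.1089  0.08  ]
vise2 [ 0.2731 -0.2153  0.08  ]
vj [ 0.3839 -0.1702  0.08  ]
clamp [0.5755 0.1548 0.01  ] [0.5048 0.1595 0.01  ] marker [ 0.5905 -0.2553  0.01  ] bottle [0.6764 0.2005 0.    ]
```

The panel top triangulates to about 27 mm, which agrees with 29 mm. In jig axes the panel sits at (-1,-14) mm, turned +0.096, and its goal is (45,60) mm. I'll turn the tool to jig yaw, with tool x = -jig x and tool y = jig y. First I'll push the near edge with the fingers open, then push the right end with them shut.

```bash
cat > w.py <<'E'
# where the tool is in jig axes, and shift to a target (jig mm, world z mm) in tool axes
import sys
from h import *
from scipy.spatial.transform import Rotation as Ro
s=r.state();M=Ro.from_quat(s["tcp_rot"]).as_matrix()
yaw=-.176;j=np.array([.5516,-.0399]);R=np.array([[np.cos(yaw),-np.sin(yaw)],[np.sin(yaw),np.cos(yaw)]])
p=s["tool_pos"];print("jig mm",(R.T@(p[:2]-j)*1e3).round(1),"z",round(p[2]*1e3,1),"t",round(s["time"],2),"F jig",(R.T@s["contact_force"][:2]).round(1),s["contact_force"][2].round(1),"w",s["gripper_width"].round(4))
ty=np.arctan2(M[1,1],M[0,1])-np.pi/2;print("turn about tool z",round(-(yaw-ty),3),"tilt",M[2].round(3))
if len(sys.argv)>3:
    a=np.array(list(map(float,sys.argv[1:4])))/1e3
    print("shift tool mm",(M.T@(np.r_[j+R@a[:2],a[2]]-p)*1e3).round(1))
E
python3 -m inch '[[[1,0,0,0,0,0,-0.142]]]'; python3 w.py -100 -10 100
```

```text
time: 0.2
tool_pos: [0.1817, 0.5452, 0.2447]
tcp_rot: [0.088, 0.996, -0.001, -0.0]
contact_force: [0.1, 0.4, -1.0]
gripper_width: 0.0853
grasp_force: 0.0Traceback (most recent call last):
  File "w.py", line 7, in <module>
    p=s["tool_pos"];print("jig mm",(R.T@(p[:2]-j)*1e3).round(1),"z",round(p[2]*1e3,1),"t",round(s["time"],2),"F jig",(R.T@s["contact_force"][:2]).round(1),s["contact_force"][2].round(1),"w",s["gripper_width"].round(4))
                                                                                                                                                                                              ^^^^^^^^^^^^^^^^^^^^^^^^
AttributeError: 'float' object has no attribute 'round'
```

```bash
sed -i 's/s\["gripper_width"\].round(4)/round(float(s["gripper_width"]),4)/; s/s\["contact_force"\]\[2\].round(1)/round(float(s["contact_force"][2]),1)/' w.py; python3 w.py -100 -10 100
```

```text
jig mm [-466.6  511.3] z 244.7 t 0.2 F jig [0.1 0.4] -1.0 w 0.0853
turn about tool z -0.001 tilt [ 0.    -0.001 -1.   ]
shift tool mm [-367.2 -520.7  145.2]
```

```bash
python3 -m inch '[[[1,-10,-14,2,0,0,0],[1,-20,-29,4,0,0,0],[1,-20,-29,4,0,0,0],[1,-20,-29,4,0,0,0],[1,-20,-29,6,0,0,0],[1,-20,-29,6,0,0,0],[1,-20,-29,6,0,0,0],[1,-20,-29,6,0,0,0],[1,-20,-29,6,0,0,0],[1,-20,-29,6,0,0,0],[1,-20,-29,8,0,0,0],[1,-20,-29,8,0,0,0],[1,-20,-29,8,0,0,0],[1,-20,-29,8,0,0,0],[1,-20,-29,8,0,0,0],[1,-20,-29,8,0,0,0],[1,-20,-29,8,0,0,0],[1,-20,-29,8,0,0,0],[1,-17,-13,8,0,0,0],[1,0,0,0,0,0,0]]]'; python3 w.py -100 -10 40
```

```text
time: 2.2
tool_pos: [0.451, -0.0338, 0.1222]
tcp_rot: [0.091, 0.996, -0.0, -0.0]
contact_force: [-0.9, 0.4, -0.0]
gripper_width: 0.0854
grasp_force: 0.0
jig mm [-100.1  -11.6] z 122.2 t 2.2 F jig [-1.   0.3] -0.0 w 0.0854
turn about tool z -0.007 tilt [ 0. -0. -1.]
shift tool mm [-0.2  1.6 82.2]
```

```bash
python3 -m inch '[[[1,0,0,25,0,0,0],[1,0,0,30,0,0,0],[1,0,1,20,0,0,0],[1,0,0,12,0,0,0],[1,0,0,0,0,0,0]]]'; python3 w.py
python3 - <<'E'
from h import *
import cv2
a=r.snapshot("scene")[200:400,200:467,::-1]
cv2.imwrite("pics/s1.png",cv2.resize(a,(800,600),interpolation=cv2.INTER_CUBIC))
E
```

```text
time: 2.7
tool_pos: [0.4478, -0.0295, 0.0347]
tcp_rot: [0.089, 0.996, 0.001, -0.002]
contact_force: [-0.6, 0.1, 1.1]
gripper_width: 0.0853
grasp_force: 0.0
jig mm [-104.1   -7.9] z 34.7 t 2.7 F jig [-0.7  0. ] 1.1 w 0.0853
turn about tool z -0.003 tilt [ 0.005  0.001 -1.   ]
```

View pics/s1.png

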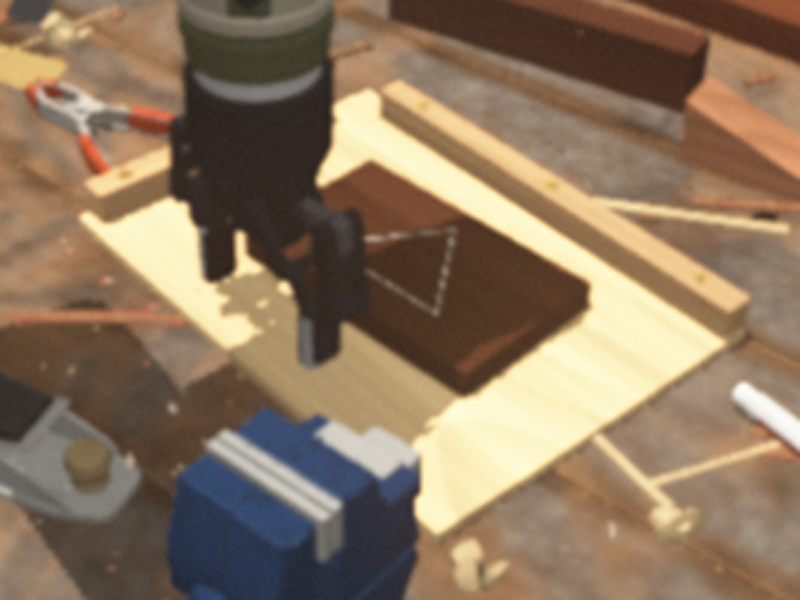

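The fingers hang clear of the panel's near edge; the right fingertip's bottom is at crop (318,362). I'll work out its height from that pixel.

Run:
```python
from h import *
c=r.calibration("scene");yaw=-.176;R=np.array([[np.cos(yaw),-np.sin(yaw)],[np.sin(yaw),np.cos(yaw)]])
for z in(.01,.02,.03,.04):print(z,[(R.T@(onz(c,(200+u/3,200+v/3),z)[:2]-[.5516,-.0399])*1e3).round(1) for u,v in((302,364),(338,350),(220,278))])
```

```text
0.01 [array([-96.2, -29.7]), array([-73.4, -33.3]), array([-87.3,  61.4])]
0.02 [array([-102.8,  -38.6]), array([-80.4, -42.1]), array([-94.1,  50.9])]
0.03 [array([-109.4,  -47.4]), array([-87.4, -50.9]), array([-100.9,   40.5])]
0.04 [array([-116.1,  -56.3]), array([-94.5, -59.7]), array([-107.7,   30. ])]
```

```bash
python3 -m inch '[[[1,0,0,6,0,0,0],[1,0,0,3,0,0,0],[1,0,0,0,0,0,0]]]'; python3 -m inch '[[[1,0,0,3,0,0,0],[1,0,0,3,0,0,0],[1,0,0,2,0,0,0],[1,0,0,0,0,0,0]]]'; python3 w.py
```

```text
time: 3.05
tool_pos: [0.4502, -0.0306, 0.0274]
tcp_rot: [0.09, 0.996, 0.0, 0.0]
contact_force: [-0.4, 0.3, -0.0]
gripper_width: 0.0855
grasp_force: 0.0
time: 3.45
tool_pos: [0.4499, -0.0307, 0.0189]
tcp_rot: [0.09, 0.996, 0.0, -0.0]
contact_force: [-0.8, 0.2, -0.4]
gripper_width: 0.0849
grasp_force: 0.0
jig mm [-101.8   -8.7] z 18.9 t 3.45 F jig [-0.9  0. ] -0.4 w 0.0849
turn about tool z -0.004 tilt [ 0.001  0.    -1.   ]
```

```bash
python3 -m inch '[[[1,-6,0,0,0,0,0],[1,-8,0,0,0,0,0],[1,-8,0,0,0,0,0],[1,-6,0,0,0,0,0],[1,-5,0,0,0,0,0],[1,-5,0,0,0,0,0],[1,-5,0,0,0,0,0],[1,-5,0,0,0,0,0],[1,-5,0,0,0,0,0],[1,-5,0,0,0,0,0],[1,-5,0,0,0,0,0]]]'; python3 w.py;python3 -m inch '[[[1,-4,0,0,0,0,0],[1,-4,0,0,0,0,0],[1,-2,0,0,0,0,0]]]'; python3 w.py
```

```text
time: 4.55
tool_pos: [0.5124, -0.0422, 0.0191]
tcp_rot: [0.09, 0.996, -0.0, -0.0]
contact_force: [-1.5, -0.2, -1.0]
gripper_width: 0.0853
grasp_force: 0.7
jig mm [-38.2  -9.1] z 19.1 t 4.55 F jig [-1.5 -0.5] -1.0 w 0.0853
turn about tool z -0.004 tilt [ 0. -0. -1.]
time: 4.85
tool_pos: [0.5225, -0.0439, 0.0193]
tcp_rot: [0.09, 0.996, 0.0, 0.0]
contact_force: [-2.1, -0.3, -0.4]
gripper_width: 0.0848
grasp_force: 1.0
jig mm [-28.   -9.1] z 19.3 t 4.85 F jig [-2.  -0.7] -0.4 w 0.0848
turn about tool z -0.004 tilt [-0.  0. -1.]
```

```bash
for i in 1 2; do python3 -m inch '[[[1,-2,0,0,0,0,0],[1,-1,0,0,0,0,0],[1,0,0,0,0,0,0]]]' >/dev/null; python3 w.py|head -1; done
```

```text
jig mm [-25.3  -9. ] z 19.3 t 5.15 F jig [-2.4 -0.8] -1.7 w 0.0855
jig mm [-22.1  -9. ] z 19.3 t 5.45 F jig [-0.9  0.2] -0.7 w 0.0852
```

```bash
python3 -m inch '[[[1,-1,0,0,0,0,0],[1,0,0,0,0,0,0]]]' >/dev/null; python3 w.py|head -1;  python3 -m inch '[[[1,-1,0,0,0,0,0],[1,0,0,0,0,0,0]]]' >/dev/null; python3 w.py|head -1
```

```text
jig mm [-21.6  -9. ] z 19.3 t 5.65 F jig [-3.1 -1.6] 1.3 w 0.0858
jig mm [-21.6  -9. ] z 19.2 t 5.85 F jig [-4.6  0.1] 3.0 w 0.0855
```

```bash
python3 -m inch '[[[1,-1,0,0,0,0,0],[1,-1,0,0,0,0,0],[1,0,0,0,0,0,0]]]' >/dev/null; python3 w.py|head -1
python3 - <<'E'
from h import *
import cv2
a=r.snapshot("top")[185:335,240:440,::-1]
cv2.imwrite("pics/t2.png",cv2.resize(a,(800,600),interpolation=cv2.INTER_CUBIC))
E
```

```text
jig mm [-21.6  -9. ] z 18.9 t 6.15 F jig [-9.6  0.3] 5.4 w 0.0853
```

View pics/t2.png

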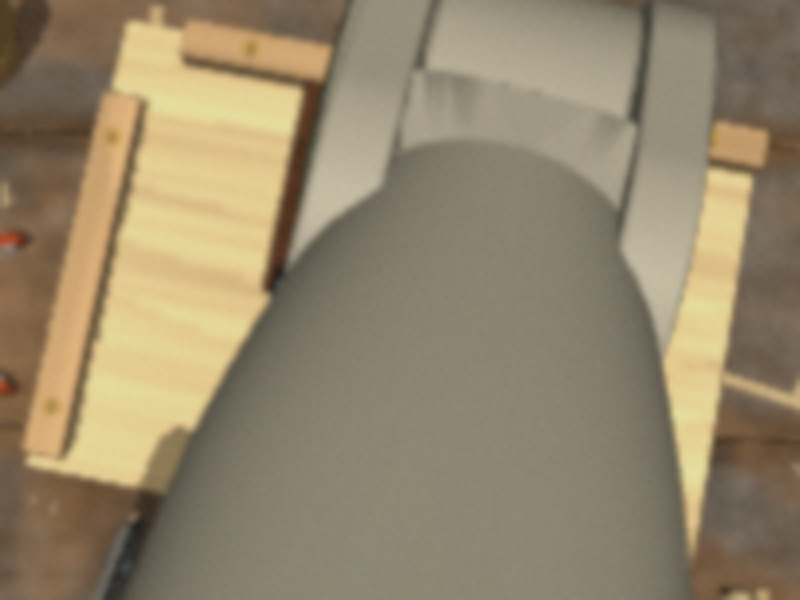

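The panel's left end now runs (302,85)-(268,285) and its far edge is at the fence. Its left end is about 80 mm short of the stop. I'll back off, lift, shut the fingers and go to the right end.

```bash
python3 -m inch '[[[1,5,0,0,0,0,0],[1,10,0,0,0,0,0],[1,0,0,-15,0,0,0],[1,0,0,-30,0,0,0],[0,0,0,-25,0,0,0],[0,0,-15,0,0,0,0],[0,-10,-25,0,0,0,0],[0,-15,-25,0,0,0,0],[0,-15,-25,0,0,0,0],[0,-15,-25,0,0,0,0],[0,-15,-20,0,0,0,0],[0,-10,-10,0,0,0,0],[0,0,0,0,0,0,0]]]'>/dev/null; python3 w.py 45 -152 31
```

```text
jig mm [  47.  -156.5] z 88.5 t 7.5 F jig [0.3 0.3] 0.1 w -0.0006
turn about tool z -0.006 tilt [-0.001 -0.001 -1.   ]
shift tool mm [ 2.1  4.5 57.5]
```

```bash
python3 -m inch '[[[0,2,2,20,0,0,-0.005],[0,0,0,20,0,0,0],[0,0,0,8,0,0,0],[0,0,0,4,0,0,0],[0,0,0,2,0,0,0],[0,0,0,0,0,0,0]]]'>/dev/null; python3 w.py;python3 -m inch '[[[0,0,2,2,0,0,0],[0,0,4,0,0,0,0],[0,0,5,0,0,0,0],[0,0,6,0,0,0,0],[0,0,6,0,0,0,0],[0,0,6,0,0,0,0],[0,0,6,0,0,0,0]]]'>/dev/null; python3 w.py
```

```text
jig mm [  44.3 -152.2] z 35.8 t 8.1 F jig [-0.2 -0.6] -0.7 w 0.0005
turn about tool z 0.001 tilt [-0.001 -0.    -1.   ]
jig mm [  44. -117.] z 33.3 t 8.8 F jig [ 0.3 -2.4] -0.2 w -0.0004
turn about tool z 0.001 tilt [-0.    -0.001 -1.   ]
```

```bash
python3 -m inch '[[[0,0,5,0,0,0,0],[0,0,5,0,0,0,0],[0,0,5,0,0,0,0],[0,0,5,0,0,0,0],[0,0,5,0,0,0,0],[0,0,5,0,0,0,0],[0,0,5,0,0,0,0],[0,0,5,0,0,0,0],[0,0,5,0,0,0,0],[0,0,5,0,0,0,0],[0,0,3,0,0,0,0],[0,0,2,0,0,0,0]]]'>/dev/null; python3 w.py|head -1;python3 -m inch '[[[0,0,2,0,0,0,0],[0,0,2,0,0,0,0],[0,0,2,0,0,0,0],[0,0,0,0,0,0,0]]]'>/dev/null; python3 w.py|head -1
```

```text
jig mm [ 43.9 -61.9] z 33.3 t 10.0 F jig [ 0.2 -2.3] 0.3 w -0.0003
jig mm [ 43.9 -56. ] z 33.3 t 10.4 F jig [-0.4 -1.6] 0.6 w 0.0
```

```bash
for i in 1 2; do python3 -m inch '[[[0,0,2,0,0,0,0],[0,0,2,0,0,0,0],[0,0,0,0,0,0,0]]]' >/dev/null; python3 w.py|head -1; done; for i in 1 2 3; do python3 -m inch '[[[0,0,1,0,0,0,0],[0,0,0,0,0,0,0]]]' >/dev/null; python3 w.py|head -1; done
```

```text
jig mm [ 43.8 -52. ] z 33.3 t 10.7 F jig [ 1.1 -1.3] -0.4 w 0.0003
jig mm [ 43.8 -47.9] z 33.3 t 11.0 F jig [ 0.7 -1.4] -0.2 w -0.0
jig mm [ 43.8 -47.2] z 33.3 t 11.2 F jig [-0.9 -1.4] 0.9 w 0.0001
jig mm [ 43.8 -46.2] z 33.3 t 11.4 F jig [-0.5 -2.4] 1.3 w -0.0001
jig mm [ 43.8 -45.2] z 33.3 t 11.6 F jig [ 0.7 -2.1] 0.0 w -0.0001
```

```bash
for i in 1 2 3 4 5; do python3 -m inch '[[[0,0,1,0,0,0,0],[0,0,0,0,0,0,0]]]' >/dev/null; python3 w.py|head -1; done
```

```text
jig mm [ 43.8 -44.2] z 33.3 t 11.8 F jig [-0.3 -2. ] 0.6 w -0.0002
jig mm [ 43.8 -43.2] z 33.3 t 12.0 F jig [ 0.2 -2.8] -0.2 w -0.0001
jig mm [ 43.9 -42.1] z 33.3 t 12.2 F jig [ 0.3 -1.9] 0.6 w 0.0003
jig mm [ 43.8 -41.2] z 33.3 t 12.4 F jig [-0.1 -1.4] 0.8 w -0.0004
jig mm [ 43.9 -40.6] z 33.3 t 12.6 F jig [-0.8 -3.6] -0.4 w -0.0001
```

```bash
for i in 1 2 3 4; do python3 -m inch '[[[0,0,1,0,0,0,0],[0,0,0,0,0,0,0]]]' >/dev/null; python3 w.py|head -1; done
```

```text
jig mm [ 44.3 -40.3] z 33.4 t 12.8 F jig [ 1.  -6.5] -0.6 w 0.0
jig mm [ 44.3 -40.1] z 33.4 t 13.0 F jig [ 0.5 -9.2] -0.8 w -0.0004
jig mm [ 44.3 -40. ] z 33.4 t 13.2 F jig [ -0.1 -11. ] -1.1 w 0.0002
jig mm [ 44.3 -39.9] z 33.4 t 13.4 F jig [ -0.5 -14.5] -1.4 w 0.0001
```

```bash
python3 -m inch '[[[0,0,-6,0,0,0,0],[0,0,-10,0,0,0,0],[0,0,0,-15,0,0,0],[0,0,0,-25,0,0,0],[0.5,15,10,-10,0,0,0],[1,20,20,0,0,0,0],[1,20,25,0,0,0,0],[1,20,25,0,0,0,0],[1,15,20,0,0,0,0],[1,5,10,0,0,0,0],[1,0,0,0,0,0,0]]]'>/dev/null; python3 w.py -45 60 19
python3 - <<'E'
from h import *
import cv2
cv2.imwrite("pics/s3.png",cv2.resize(r.snapshot("scene")[200:350,220:420,::-1],(800,600),interpolation=cv2.INTER_CUBIC))
E
```

```text
jig mm [-51.8  58.7] z 83.4 t 14.5 F jig [0.5 0.8] 0.1 w 0.0859
turn about tool z 0.004 tilt [-0.     0.001 -1.   ]
shift tool mm [-6.8  1.2 64.4]
```

View pics/s3.png

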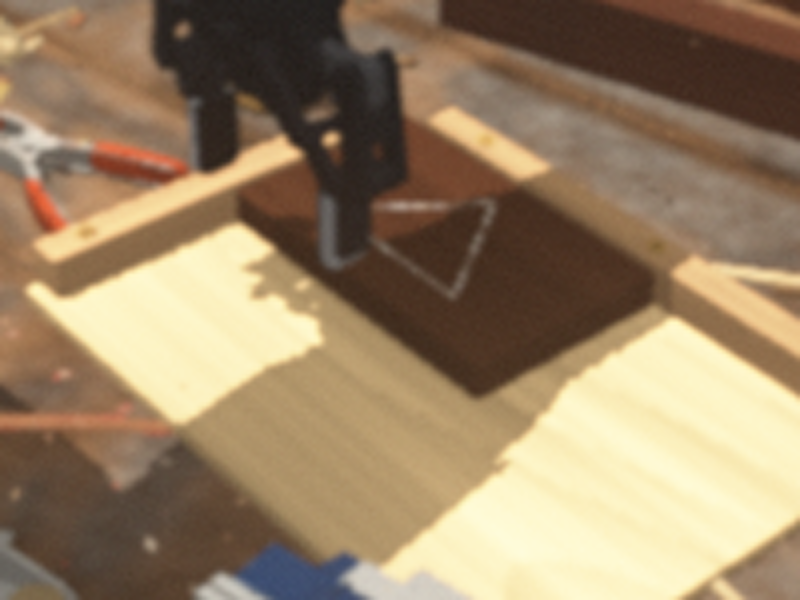

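The panel looks seated against both strips: its left end is at (240,205) by the stop and its right-far corner at (655,280) by the fence. I'll give the near edge a final light press.

```bash
python3 -m inch '[[[1,0,0,25,0,0,0],[1,0,0,20,0,0,0],[1,0,0,12,0,0,0],[1,0,0,5,0,0,0],[1,0,0,2,0,0,0],[1,-5,0,0,0,0,0],[1,-6,0,0,0,0,0],[1,-6,0,0,0,0,0],[1,-6,0,0,0,0,0],[1,-3,0,0,0,0,0],[1,0,0,0,0,0,0]]]'>/dev/null; python3 w.py|head -1; for i in 1 2 3 4; do python3 -m inch '[[[1,-1,0,0,0,0,0],[1,0,0,0,0,0,0]]]' >/dev/null; python3 w.py|head -1; done
```

```text
jig mm [-24.5  57.6] z 19.4 t 15.65 F jig [ 0.3 -0.9] 0.4 w 0.0852
jig mm [-24.5  57.6] z 19.2 t 15.85 F jig [ 0.1 -0.3] -0.6 w 0.0853
jig mm [-23.3  57.6] z 19.3 t 16.05 F jig [-0.5 -1.1] -0.2 w 0.0852
jig mm [-22.1  57.6] z 19.3 t 16.25 F jig [0.3 0.5] 0.5 w 0.0851
jig mm [-21.5  57.6] z 19.2 t 16.45 F jig [-0.6 -0.2] 0.6 w 0.0854
```

```bash
for i in 1 2 3 4; do python3 -m inch '[[[1,-1,0,0,0,0,0],[1,-1,0,0,0,0,0],[1,0,0,0,0,0,0]]]' >/dev/null; python3 w.py|head -1; done
```

```text
jig mm [-21.4  57.5] z 18.9 t 16.75 F jig [-5.7 -0.7] 4.3 w 0.0852
jig mm [-21.4  57.5] z 18.6 t 17.05 F jig [-10.6  -0.3] 7.2 w 0.0849
jig mm [-21.4  57.5] z 18.2 t 17.35 F jig [-13.7  -0.9] 9.6 w 0.0851
jig mm [-21.3  57.5] z 18.0 t 17.65 F jig [-18.2   0.1] 13.0 w 0.0851
```

Firmly seated at the same x as before. I'll retreat and check.

```bash
python3 -m inch '[[[1,5,0,0,0,0,0],[1,10,0,0,0,0,0],[1,10,0,-5,0,0,0],[1,0,0,-25,0,0,0],[1,0,0,-40,0,0,0],[1,0,0,-40,0,0,0],[1,0,20,-40,0,0,0],[1,0,35,-30,0,0,0],[1,10,40,0,0,0,0],[1,15,40,0,0,0,0],[1,15,40,0,0,0,0],[1,15,40,0,0,0,0],[1,15,40,0,0,0,0],[1,15,40,0,0,0,0],[1,15,30,0,0,0,0],[1,0,0,0,0,0,0]]]'>/dev/null; python3 w.py|head -1
python3 - <<'E'
from h import *
import cv2
f=lambda n,y,x:cv2.resize(r.snapshot(n)[y:y+125,x:x+167,::-1],(800,600),interpolation=cv2.INTER_CUBIC)
cv2.imwrite("pics/t4.png",f("top",185,245))
cv2.imwrite("pics/s4.png",f("scene",215,220))
E
```

```text
jig mm [-140.9  385.9] z 199.7 t 19.25 F jig [-0.   0.4] 0.7 w 0.0851
```

View pics/t4.png

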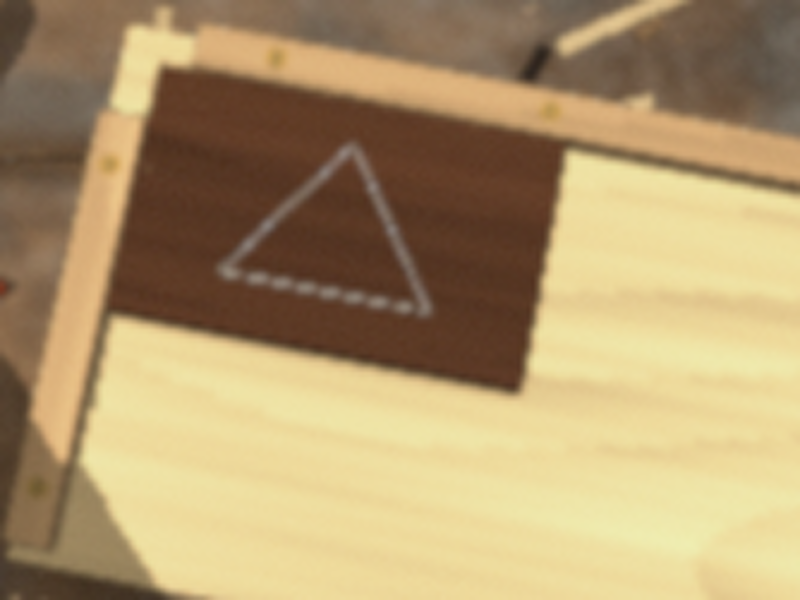

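View pics/s4.png

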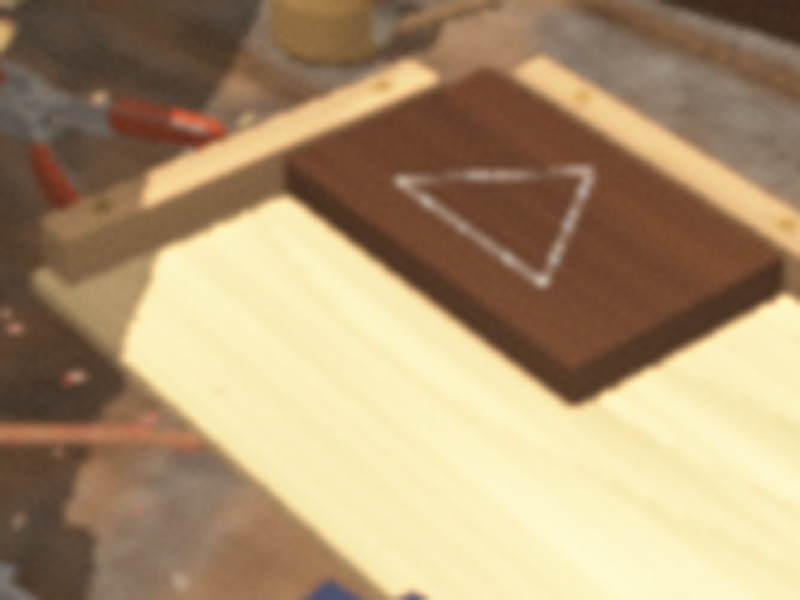

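Both views show the panel flush along the fence, (160,68)-(565,148) in the top crop, and along the stop, (155,100)-(110,315). No gap shows, and the clamp and bottle are where they were.

```bash
python3 -c "
from rig import r
print(r.finish_job())"
```

```text
the job is handed in; nothing more can be done
None
```

I pushed the panel into the jig's corner and handed the job in at about 19 s; the last top and scene pictures show it flush against the back fence and the end stop. The pushes stayed under about 25 N, and the arm kept clear of the bottle, clamp and marker.

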